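Set a drive rivet with the spring hammer

TASK

Set the rivet in the metal plate with the spring hammer: draw the hammer's knob straight up only until you feel its sear catch, not hard against the rubber stop above, and let go so that it stays cocked; then press the trip lever to fire it, so that the rivet is driven fully home. Leave the other things on the desk where they are.

Things in the scene. Friction and masses are not known exactly. Their poses are not given: they have to be found in the camera images.
- press: the spring hammer: a grey C-frame, base 110 x 200 mm, screwed to the desk (fixed). Origin: on the desk, on the vertical axis of the striker; z up. A column 50 x 30 mm, 160 mm high at y = +85 mm carries a closed square tube (44 x 44 mm, z = 54 to 158 mm) around the axis; the knob stands above the tube, the trip lever sticks out of it towards -y, the plate with the rivet lies below it.
- knob (a point): centre of the striker's black pull knob, an upright cylinder 28 mm in diameter and 30 mm high on top of a 12 mm steel rod; at rest its centre is at z = 187 mm, 14 mm of free rod between the knob and the tube's cap (z = 158 mm). Pinch it from above in any yaw.
- striker (a joint): height of the striker (m): 0 resting on the undriven rivet, grows as the knob is drawn up, -0.005 resting on the driven rivet. Slides vertically. Spring and weight pull it down with about 9 N at 0 and 120 N per m more. Let go once the sear has snapped in, it sinks the few mm back and stays up on the sear; let go before that it springs down and the rivet is spoilt.
- tube_top (a point): centre of the tube's top cap, on the striker's axis, z = 158 mm. Unseen in the tube is the sear. It holds the striker at a height that differs each time, from 0.034 to 0.070 m. From about 8 mm below that height the pull is 4 to 5 N more, as the sear is pushed aside; at about that height it drops back; 3 mm above it the sear snaps in. So draw 4 to 6 mm on after the drop.
- buffer: rubber stop inside the top of the tube (not visible); origin on the axis at its underside, z = 141.5 mm. The striker meets it 7.5 mm above the height at which the sear holds (so about 7 mm after the pull has dropped); it yields 1 mm per 4 N; pressing it with more than 12 N counts as hard against the stop.
- trip_pad (a point): centre of the top face of the trip lever's round steel thumb pad, 30 mm in diameter, top at z = 111 mm, 115 mm from the striker axis towards the press's -y. Press it straight down.
- trip (a joint): angle of the trip lever (rad), 0 at rest, grows as the pad is pressed down (89 mm per rad, stop at 0.28 = 25 mm). Sprung back to 0. Pressing a cocked hammer takes up to about 9 N; it fires at about 0.19 (17 mm down).
- rivet (a joint): how far the rivet is driven (m): 0 standing proud, 0.005 fully home. Held by tight friction of 25 N.
- rivet_head (a point): centre of the top of the rivet's head, 12 mm in diameter, in an aluminium plate 76 x 40 x 3 mm on a small anvil, on the striker's axis, 40 mm above the desk when proud and 35 mm when home
- mug: bystander: white mug, 80 mm wide, 90 mm high, beside the column; origin under its centre
- tin: bystander: small open steel tray 70 x 60 x 25 mm beyond the press; origin under its centre
- stapler: bystander: black stapler 130 x 34 x 40 mm, beside the trip lever; origin under its centre
- mouse: bystander: black computer mouse 105 x 60 x 32 mm; origin under its centre
- sanitiser: bystander: clear bottle 60 mm wide, 150 mm high; origin under its centre
- pen_cup: bystander: dark steel cup 76 mm wide, 100 mm high (160 mm with its pens); origin under its centre
- tape: bystander: roll of clear tape 90 mm wide, 24 mm high, lying flat; origin under its centre

How it is judged:
By the outcome, as a careful person would: the job done as asked, in the order asked, and still so for the second after the job is handed in, with the robot touching nothing.
It also fails if it takes over 72 s, if anything falls off the work surface, if the arm or the gripper's body presses on something with over 40 N, if the wrist force passes 120 N, or if a joint passes its speed limit or range.

ROBOT

A 6-joint arm with a two-finger parallel gripper is mounted at the origin on the work surface. World frame = base frame: x ahead of the robot, y to its left, z up, the work surface at z = 0. Lengths are in m, angles in degrees, forces in N, time in s.
With the tool pointing down it reaches from about 0.4 to 0.825 m from the base axis. Payload 7 kg.
Tool frame: the origin (TCP) lies midway between the tips of the shut fingers; the grasp point (between the pads) lies 19 mm behind it (ctrl.grip_point_offset is the distance from the TCP to the grasp point, in m); x points along the fingers, y is the direction in which the jaws open and shut, and the axes are right-handed (so a half turn about x gives the same grasp; the last joint's range is limited). The gripper opens to 88 mm and grips with 3 to 60 N. Pads are 19 mm wide; open, the fingers measure 130 mm over their backs; the gripper's body (78 mm by 193 mm) begins 47 mm behind the grasp point.
Start: joints at [-49.269, 20.546, 0.682, 0, -70.136, -16.507], TCP at [0.277, -0.616, 0.227] pointing down, gripper open.
Joint ranges: [-176.03, 176.03], [-82.01, 121.73], [-58.28, 71.71], [-173.87, 95.51], [-174.79, -0.11], [-173.66, 173.66]. Speed limits (degrees/s): [136.94, 136.94, 172.46, 180, 180, 180].

INTERFACE

Orientations are given as [roll, pitch, yaw] about the fixed x, y, z axes, in that order (R = Rz(yaw) Ry(pitch) Rx(roll)).
In Python, from plant import ctrl gives the robot as it stands.
- The arm moves only by the tool drive_tool, never from a script. Its argument "plan" is a list of rows, each a list of 3 entries, a list of its own where there are three numbers: the shift along the tool's x, y, z in m, then the turn, a rotation vector about the tool's x, y, z in degrees, then the opening, from 0 (shut) to 1 (fully open). In form: [[[dx, dy, dz], [wx, wy, wz], grip], ...]. A call has 1 to 20 rows; each row is the pose to reach, as a shift and turn from the pose measured when the call began, along the tool's axes at that moment; what a row does not reach only later rows make up. A row lasts 1/12 s, in which the tool goes at most 41.7 mm and 7.16 degrees, less where a joint would pass 70% of its speed; a pose out of reach is approached as far as the arm can. A call with a gripper value outside its range is refused whole. The fingers move at their own pace and stop on an object; the grip force is fixed at half the most. Time passes only in rows, so rows that repeat a pose let the fingers close. It gives the time, the measured TCP pose, the force and the opening at its end, in the units of the state.
- ctrl.get_obs(): the state, without advancing time (a new reading comes with each control period).
- ctrl.snapshot(name): name is "side" or "top"; returns the picture (420x560x3 uint8, blue, green, red); there is no depth.
- ctrl.get_calibration(name): a dict with "fx", "fy", "cx", "cy" (pixels), "dist_coeffs" ([k1, k2, p1, p2, k3] as OpenCV has them; the pictures are not rectified), "R" (3x3) and "t" (3): a world point X has camera coordinates R X + t. Camera axes: x right, y down, z forward; pixel columns grow to the right and rows downward; lengths in m; the calibration is good to about 2 mm. A picture is of the moment at which its call begins. get_calibration takes no time and is no camera call.
- ctrl.close_job(): hands the job in, once; it reports no verdict.
Trained networks look in the newest picture that a camera, given by its name, has taken for a name from the list of things; names that differ only in an ending like _2 or _b are one class to them, and where a whole thing is asked for, a point or a joint stands for the part that bears it (a point fixed in the world has none). Each returns a list of dicts, best first, with "confidence" (0 to 1); they miss things now and then, are a little off and sometimes report something else, mostly with a low value. They report only what shows in the picture. A call takes as long as a camera call.
- ctrl.cut_out(camera, name): "pixels" (420x560 bool, what is visible of it) and "pixel" ([column, row] in pixels, amid what is visible of it).
- ctrl.landmark_of(camera, name): "pixel" ([column, row] in pixels: a listed point, or the origin of a listed thing).
The state is a dict: "clock": time; "joint_pos": joint angles; "qvel": joint speeds; "tau": joint torques, N m; "tool_pos": TCP position; "orientation": TCP orientation; "force": force on the tool from outside, world axes, zero at the start; "moment": the same for the moment, N m; "opening": finger opening in m.
Only numpy, scipy, OpenCV 4.12 (cv2) and the standard library are available. Lean on these libraries where they do the work, as an engineer would, in place of code of your own. Each camera call takes 0.05 s, during which the arm holds its last target. There are 200 camera calls.

## Working session

There is one attempt and no reset: what is moved stays moved. The work goes in short steps, Python scripts to look and compute and a tool call to move; the robot and the scene stay as the last step left them, time stands still between calls to the robot, and variables do not carry over. Pictures are saved under pics/ and viewed, about 8 in all and at most 12, crops included, and the job is handed in when it is done.

Besides the shell and the picture viewer there is one more tool, called after ">>>" as a command line: name --argument value ..., lists and objects as JSON in quotes. drive_tool: Moves the arm, as the interface text tells. Its arguments: {"type":"object","properties":{"plan":{"type":"array","items":{"type":"array"}}},"required":["plan"]}

```bash
mkdir -p pics
cat > h.py <<'E'
import numpy as np, cv2
from plant import ctrl
from scipy.spatial.transform import Rotation as Ro
from scipy.optimize import least_squares
def cal(n):
    c=ctrl.get_calibration(n);K=np.array([[c['fx'],0,c['cx']],[0,c['fy'],c['cy']],[0,0,1]])
    return K,np.array(c['dist_coeffs'],float),np.array(c['R']),np.array(c['t'],float).ravel()
def proj(n,X):
    K,d,R,t=cal(n);return cv2.projectPoints(np.atleast_2d(X).astype(float),cv2.Rodrigues(R)[0],t,K,d)[0].reshape(-1,2)
def atz(n,p,z):
    K,d,R,t=cal(n);u=cv2.undistortPoints(np.array([[p]],float),K,d).ravel();C=-R.T@t;r=R.T@np.array([*u,1]);return C+r*(z-C[2])/r[2]
E
python3 - <<'E'
from h import *
o=ctrl.get_obs();print({k:np.round(v,3) for k,v in o.items()})
Z=dict(knob=.187,tube_top=.158,trip_pad=.111,rivet_head=.040,press=0,mug=0,tin=0,stapler=0,mouse=0,sanitiser=0,pen_cup=0,tape=0)
ims=[]
for c in('top','side'):
    im=ctrl.snapshot(c)
    for n,z in Z.items():
        L=ctrl.landmark_of(c,n)
        for l in L[:1]:
            print(c,n,np.round(l['pixel'],1),round(l['confidence'],2),np.round(atz(c,l['pixel'],z)[:2],3))
    cv2.imwrite(f'pics/{c}.png',im)
E
```

```text
{'clock': np.float64(0.0), 'joint_pos': array([-4.9270e+01,  2.0591e+01,  6.3100e-01, -2.0000e-02, -7.0136e+01,
       -1.6506e+01]), 'qvel': array([ 0.033,  0.061, -0.118, -0.055,  0.065,  0.09 ]), 'tau': array([-1.0000e-03, -5.8272e+01,  2.9304e+01,  6.9970e+00,  7.0000e-03,
       -0.0000e+00]), 'tool_pos': array([ 0.277, -0.615,  0.226]), 'orientation': array([ 95.462,  89.903, 119.68 ]), 'force': array([-1.044, -0.306,  0.129]), 'moment': array([ 0.037, -0.014, -0.009]), 'opening': np.float64(0.087)}
top knob [288.  220.7] 0.63 [ 0.52 -0.02]
top tube_top [286.3 222.1] 0.8 [ 0.521 -0.015]
top trip_pad [318.4 224.2] 0.57 [ 0.521 -0.123]
top rivet_head [158.3 270.2] 0.32 [0.384 0.426]
top press [282.5 225.9] 0.73 [ 0.537 -0.005]
top mug [287.8 193.6] 0.69 [ 0.655 -0.027]
top tin [289.4 195.4] 0.62 [ 0.648 -0.032]
top stapler [330.5 237.2] 0.86 [ 0.493 -0.174]
top mouse [408.3 233.5] 0.87 [ 0.5   -0.454]
top sanitiser [140.6 221.1] 0.94 [0.565 0.504]
top pen_cup [403.5 204.8] 0.71 [ 0.605 -0.444]
top tape [157.7 271.1] 0.62 [0.384 0.438]
side knob [282.  195.6] 0.43 [0.517 0.012]
side tube_top [280.1 197.8] 0.93 [ 0.538 -0.009]
side trip_pad [305.4 193.6] 0.43 [ 0.521 -0.133]
side press [281.1 235.8] 0.57 [ 0.534 -0.016]
side mug [238.4 270.6] 0.57 [0.545 0.195]
side tin [255.8 220.4] 0.7 [ 0.651 -0.031]
side stapler [313.3 215.7] 0.9 [ 0.505 -0.173]
side mouse [352.7 179.5] 0.76 [ 0.503 -0.466]
side sanitiser [153.2 333.4] 0.86 [0.578 0.506]
side pen_cup [328.6 174. ] 0.64 [ 0.6   -0.443]
side tape [229.6 353.3] 0.71 [0.378 0.435]
```

View pics/top.png

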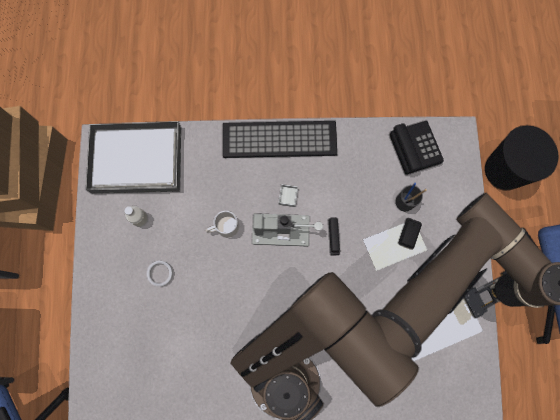

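View pics/side.png

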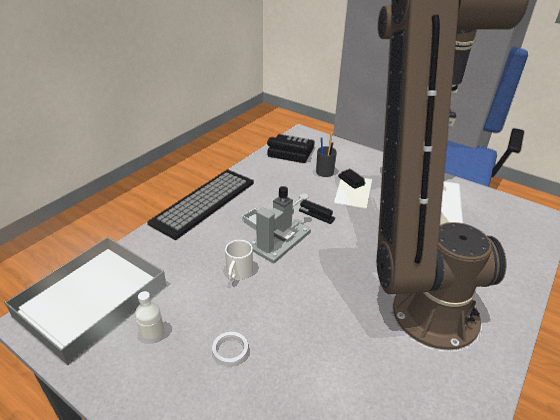

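The top picture shows the press at about (285,225), with the knob at (285,221), the pad at (318,226) and the stapler at (334,236). In the side picture the knob is at about (283,192). Next I'll refine these with zoomed crops and masks.

Run:
```python
from h import *
a=cv2.imread('pics/top.png')[195:255,240:350];b=cv2.imread('pics/side.png')[175:265,220:350]
a=cv2.resize(a,None,fx=7,fy=7,interpolation=cv2.INTER_CUBIC)[:, :770];b=cv2.resize(b,None,fx=6,fy=6,interpolation=cv2.INTER_CUBIC)
cv2.imwrite('pics/a.png',a);cv2.imwrite('pics/b.png',b)
for c in('top','side'):
    ctrl.snapshot(c)
    for n,z in dict(knob=.187,trip_pad=.111,tube_top=.158).items():
        for l in ctrl.landmark_of(c,n)[:1]: print(c,n,np.round(l['pixel'],1),l['confidence'],atz(c,l['pixel'],z)[:2].round(4))
        if n!='tube_top':
          for l in ctrl.cut_out(c,n)[:1]:
            r,k=np.nonzero(l['pixels']);print('  cut',len(r),k.min(),k.max(),r.min(),r.max(),k.mean().round(1),r.mean().round(1),l['confidence'])
print([cal(n)[0][0,0] for n in('top','side')],[(-cal(n)[2].T@cal(n)[3]).round(2) for n in('top','side')])
```

```text
top knob [281.4 222.5] 0.57 [0.515  0.0012]
  cut 61 280 287 216 224 283.3 220.1 0.44
top trip_pad [319.2 223.4] 0.46 [ 0.5234 -0.1259]
  cut 111 295 322 222 229 311.2 225.4 0.52
top tube_top [287. 221.] 0.56 [ 0.525  -0.0175]
side knob [283.6 193.8] 0.58 [0.5187 0.0014]
  cut 114 279 287 186 201 282.9 192.7 0.45
side trip_pad [303.1 194.7] 0.51 [ 0.5236 -0.1235]
  cut 63 293 307 193 204 301.2 197.9 0.4
side tube_top [280.4 201.2] 0.91 [0.5269 0.0054]
[np.float64(504.8867762227701), np.float64(448.3129963975823)] [array([0.22, 0.02, 1.77]), array([-0.1 ,  0.93,  0.97])]
```

View pics/a.png

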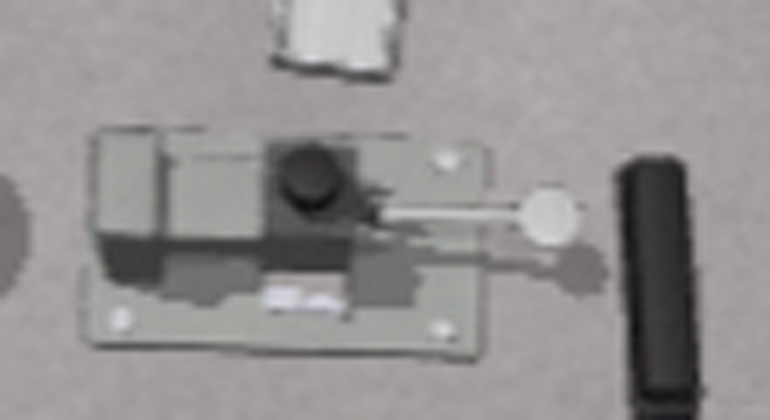

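View pics/b.png

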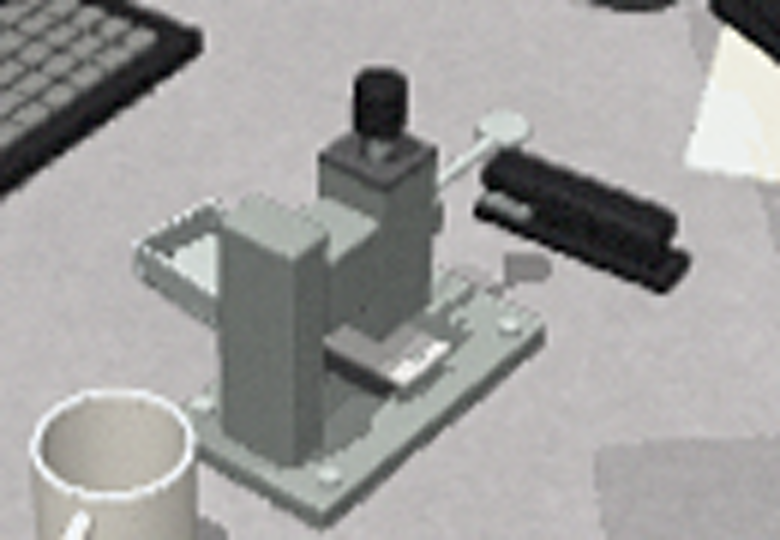

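The crops put the knob's top face at about (283.7,219.2) in the top view and its centre at (282.9,191.8) in the side view. The pad is at (318.2,225.3) in the top view and (303.4,195.9) in the side view. I'll fit the press pose to these.

Run:
```python
from h import *
obs=[('top',(0,0,.200),(283.7,219.4)),('side',(0,0,.187),(282.9,191.8)),('top',(0,-.115,.111),(318.2,225.3)),('side',(0,-.115,.111),(303.4,195.9))]
W=lambda p,l:np.array([p[0]+np.cos(p[2])*l[0]-np.sin(p[2])*l[1],p[1]+np.sin(p[2])*l[0]+np.cos(p[2])*l[1],l[2]])
f=lambda p:np.concatenate([proj(c,W(p,l))[0]-px for c,l,px in obs])
s=least_squares(f,[.52,0,0]);print(s.x,np.degrees(s.x[2]),f(s.x).round(1))
for c,l,px in obs: print(c,l,atz(c,px,l[2]).round(4))
for g in ((.055,.1,.01),(-.055,.1,.01),(-.055,-.1,.01),(.055,-.1,.01)):
    print('base top-crop',((proj('top',W(s.x,g))[0]-[240,195])*7).round(),'side',((proj('side',W(s.x,g))[0]-[220,175])*6).round())
o=ctrl.get_obs();R=Ro.from_euler('xyz',o['orientation'],degrees=True).as_matrix();print(R.round(3),o['tool_pos'])
# target: fingers down, jaw along the world x? print choices
k=W(s.x,(0,0,.187));print('knob',k,'pad',W(s.x,(0,-.115,.111)))
print('shift above knob in tool axes',(R.T@(np.array([k[0],k[1],.26])-o['tool_pos'])).round(4))
```

```text
[ 0.52427505 -0.0057948  -0.05156625] -2.954528360903668 [-0.1 -0.6  0.5  0.3 -0.5 -0.4  0.6 -0.3]
top (0, 0, 0.2) [ 0.5225 -0.0061  0.2   ]
side (0, 0, 0.187) [ 0.5265 -0.0061  0.187 ]
top (0, -0.115, 0.111) [ 0.517  -0.1223  0.111 ]
side (0, -0.115, 0.111) [ 0.519  -0.1183  0.111 ]
base top-crop [106. 125.] side [176. 418.]
base top-crop [ 97. 340.] side [337. 509.]
base top-crop [496. 352.] side [558. 319.]
base top-crop [500. 137.] side [402. 242.]
[[-0.    -0.41   0.912]
 [-0.     0.912  0.41 ]
 [-1.     0.    -0.   ]] [ 0.27694608 -0.61556477  0.22653083]
knob [ 0.52427505 -0.0057948   0.187     ] pad [ 0.51834756 -0.12064194  0.111     ]
shift above knob in tool axes [-0.0335  0.4546  0.4758]
```

The knob is at (0.524, -0.006) and the pad at (0.518, -0.121). They lie 115 mm apart and the residuals are under 1 px. I'll move above the knob with the jaws along x.

>>> drive_tool --plan '[[[-0.02,0.01,0.01],[-1,0,0],1],[[-0.04,0.03,0.03],[-4,0,0],1],[[-0.06,0.055,0.055],[-7,0,0],1],[[-0.0735,0.08,0.08],[-11,0,0],1],[[-0.0735,0.107,0.112],[-15,0,0],1],[[-0.0735,0.134,0.14],[-19,0,0],1],[[-0.0735,0.161,0.168],[-23,0,0],1],[[-0.0735,0.188,0.196],[-27,0,0],1],[[-0.0735,0.215,0.225],[-31,0,0],1],[[-0.0735,0.242,0.253],[-35,0,0],1],[[-0.0735,0.269,0.281],[-39,0,0],1],[[-0.0735,0.296,0.309],[-43,0,0],1],[[-0.0735,0.323,0.338],[-47,0,0],1],[[-0.0735,0.35,0.366],[-50,0,0],1],[[-0.0735,0.377,0.395],[-53,0,0],1],[[-0.0735,0.402,0.42],[-56,0,0],1],[[-0.0735,0.425,0.445],[-59,0,0],1],[[-0.0735,0.443,0.464],[-62,0,0],1],[[-0.0735,0.4546,0.4758],[-63,0,0],1],[[-0.0735,0.4546,0.4758],[-63,0,0],1]]'

```text
clock: 3.57
tool_pos: [0.5253, -0.0031, 0.2997]
orientation: [33.9, 90.0, 121.3]
force: [-0.5, -0.2, -0.7]
opening: 0.0876
```

Run:
```python
from h import *
o=ctrl.get_obs();R=Ro.from_euler('xyz',o['orientation'],degrees=True).as_matrix();print(R.round(3),o['tool_pos'],o['force'],o['joint_pos'].round(1))
im=ctrl.snapshot('side');cv2.imwrite('pics/c.png',cv2.resize(im[120:230,210:360],None,fx=5,fy=5,interpolation=cv2.INTER_CUBIC))
p=o['tool_pos'];print((proj('side',p)-[210,120])*5)
```

```text
[[-0.    -0.999  0.045]
 [ 0.     0.045  0.999]
 [-1.     0.     0.   ]] [ 0.52530233 -0.00305478  0.29974257] [-0.47835261 -0.17345084 -0.69424064] [ 21.1   4.  -11.2  -0.  -74.9 -23.6]
[[368.60641373 202.34752259]]
```

View pics/c.png

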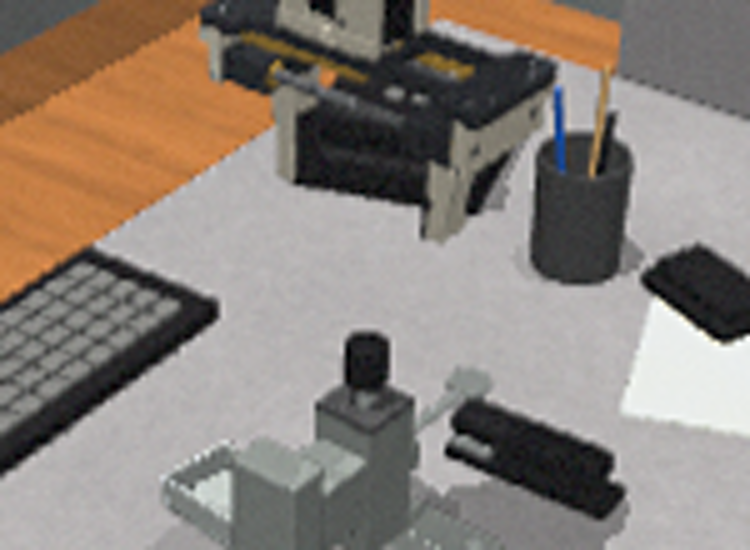

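The open fingers straddle the knob at (367,360) from above, about evenly. I'll descend to the knob.

>>> drive_tool --plan '[[[0.01,0,-0.001],[0,0,0],1],[[0.03,0.001,-0.0027],[0,0,0],1],[[0.05,0.001,-0.0027],[0,0,0],1],[[0.07,0.001,-0.0027],[0,0,0],1],[[0.085,0.001,-0.0027],[0,0,0],1],[[0.095,0.001,-0.0027],[0,0,0],1],[[0.105,0.001,-0.0027],[0,0,0],1],[[0.115,0.001,-0.0027],[0,0,0],1],[[0.123,0.001,-0.0027],[0,0,0],1],[[0.13,0.001,-0.0027],[0,0,0],1],[[0.13,0.001,-0.0027],[0,0,0],1],[[0.13,0.001,-0.0027],[0,0,0],1]]'

```text
clock: 4.62
tool_pos: [0.5235, -0.007, 0.1697]
orientation: [119.4, 90.0, -153.3]
force: [-0.4, 0.2, 0.1]
opening: 0.0874
```

Run:
```python
from h import *
o=ctrl.get_obs();print(o['tool_pos'],o['force'])
a=ctrl.snapshot('side');b=ctrl.snapshot('top')
a=cv2.resize(a[140:240,240:340],None,fx=4,fy=4,interpolation=cv2.INTER_CUBIC);b=cv2.resize(b[170:270,230:330],None,fx=4,fy=4,interpolation=cv2.INTER_CUBIC)
cv2.imwrite('pics/d.png',np.hstack([a,b]))
```

```text
[ 0.52352043 -0.00703875  0.16969423] [-0.4230903   0.16156392  0.11056322]
```

View pics/d.png

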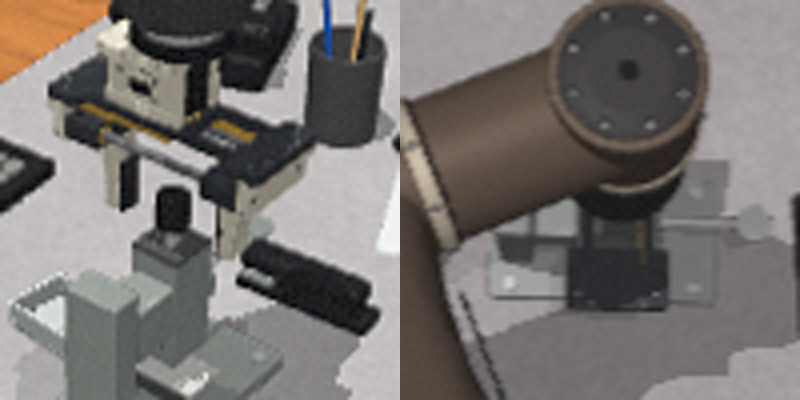

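The knob at (173,208) in the side crop stands between the fingers. I'll close in two stages so any misalignment shows up as force.

>>> drive_tool --plan '[[[0,0,0],[0,0,0],0.8],[[0,0,0],[0,0,0],0.6],[[0,0,0],[0,0,0],0.5],[[0,0,0],[0,0,0],0.42],[[0,0,0],[0,0,0],0.37],[[0,0,0],[0,0,0],0.37],[[0,0,0],[0,0,0],0.37]]'

```text
clock: 5.3
tool_pos: [0.5239, -0.0069, 0.1703]
orientation: [-85.5, 90.0, 1.9]
force: [-0.7, -0.1, 0.2]
opening: 0.0464
```

>>> drive_tool --plan '[[[0,0,0],[0,0,0],0.37],[[0,0,0],[0,0,0],0.37],[[0,0,0],[0,0,0],0.37],[[0,0,0],[0,0,0],0.37],[[0,0,0],[0,0,0],0.37]]'

```text
clock: 5.72
tool_pos: [0.5239, -0.0069, 0.1704]
orientation: [-87.0, 90.0, 0.3]
force: [-0.3, -0.3, -0.1]
opening: 0.0327
```

>>> drive_tool --plan '[[[0,0,0],[0,0,0],0.3],[[0,0,0],[0,0,0],0.2],[[0,0,0],[0,0,0],0.1],[[0,0,0],[0,0,0],0],[[0,0,0],[0,0,0],0],[[0,0,0],[0,0,0],0]]'

```text
clock: 6.22
tool_pos: [0.5261, -0.0069, 0.1705]
orientation: [-87.6, 89.8, -0.2]
force: [9.4, -3.3, -7.1]
opening: 0.0273
```

>>> drive_tool --plan '[[[0,0,0],[0,0,0],0],[[0,0,0],[0,0,0],0],[[0,0,0],[0,0,0],0]]'

```text
clock: 6.47
tool_pos: [0.5262, -0.0069, 0.1704]
orientation: [-88.6, 89.8, -1.2]
force: [2.1, -1.9, -2.5]
opening: 0.0273
```

>>> drive_tool --plan '[[[-0.002,0,0],[0,0,0],0],[[-0.004,0,0],[0,0,0],0],[[-0.007,0,0],[0,0,0],0],[[-0.01,0,0],[0,0,0],0],[[-0.01,0,0],[0,0,0],0],[[-0.01,0,0],[0,0,0],0]]'

```text
clock: 6.97
tool_pos: [0.5261, -0.0069, 0.1795]
orientation: [-87.4, 89.8, -0.1]
force: [6.2, -2.6, -11.4]
opening: 0.0275
```

>>> drive_tool --plan '[[[-0.003,0,0],[0,0,0],0],[[-0.006,0,0],[0,0,0],0],[[-0.009,0,0],[0,0,0],0],[[-0.012,0,0],[0,0,0],0],[[-0.014,0,0],[0,0,0],0],[[-0.014,0,0],[0,0,0],0],[[-0.014,0,0],[0,0,0],0]]'

```text
clock: 7.55
tool_pos: [0.5261, -0.0069, 0.1924]
orientation: [-85.0, 89.8, 2.3]
force: [7.1, -1.5, -12.4]
opening: 0.0276
```

>>> drive_tool --plan '[[[-0.002,-0.0005,0],[0,0,0],0],[[-0.004,-0.001,0],[0,0,0],0],[[-0.004,-0.001,0],[0,0,0],0],[[-0.004,-0.001,0],[0,0,0],0]]'

```text
clock: 7.88
tool_pos: [0.5262, -0.007, 0.1951]
orientation: [-79.5, 89.9, 7.8]
force: [2.5, -0.4, -12.3]
opening: 0.0275
```

>>> drive_tool --plan '[[[-0.002,-0.0002,0],[0,0,0],0],[[-0.004,-0.0002,0],[0,0,0],0],[[-0.004,-0.0002,0],[0,0,0],0],[[-0.004,-0.0002,0],[0,0,0],0]]'

```text
clock: 8.22
tool_pos: [0.5261, -0.0069, 0.1989]
orientation: [-63.4, 90.0, 23.9]
force: [5.3, -0.7, -13.1]
opening: 0.0274
```

>>> drive_tool --plan '[[[-0.002,-0.0002,0],[0,0,0],0],[[-0.004,-0.0002,0],[0,0,0],0],[[-0.004,-0.0002,0],[0,0,0],0],[[-0.004,-0.0002,0],[0,0,0],0]]'

```text
clock: 8.55
tool_pos: [0.5261, -0.0069, 0.2029]
orientation: [-46.5, 90.0, 40.8]
force: [3.5, -0.3, -12.6]
opening: 0.0276
```

>>> drive_tool --plan '[[[-0.002,-0.0003,0],[0,0,0],0],[[-0.004,-0.0003,0],[0,0,0],0],[[-0.004,-0.0003,0],[0,0,0],0],[[-0.004,-0.0003,0],[0,0,0],0]]'

```text
clock: 8.88
tool_pos: [0.5262, -0.0069, 0.2068]
orientation: [10.2, 90.0, 97.5]
force: [3.4, -0.3, -14.7]
opening: 0.0273
```

>>> drive_tool --plan '[[[-0.001,-0.0003,0],[0,0,0],0],[[-0.003,-0.0003,0],[0,0,0],0],[[-0.003,-0.0003,0],[0,0,0],0],[[-0.003,-0.0003,0],[0,0,0],0]]'

```text
clock: 9.22
tool_pos: [0.5262, -0.0069, 0.2097]
orientation: [54.9, 90.0, 142.2]
force: [1.3, -0.3, -15.0]
opening: 0.0273
```

>>> drive_tool --plan '[[[-0.001,0,0],[0,0,0],0],[[-0.003,0,0],[0,0,0],0],[[-0.003,0,0],[0,0,0],0],[[-0.003,0,0],[0,0,0],0],[[-0.003,0,0],[0,0,0],0]]'

```text
clock: 9.63
tool_pos: [0.5262, -0.007, 0.2127]
orientation: [51.4, 90.0, 138.7]
force: [2.1, -0.3, -14.6]
opening: 0.0274
```

>>> drive_tool --plan '[[[-0.001,0,0],[0,0,0],0],[[-0.003,0,0],[0,0,0],0],[[-0.003,0,0],[0,0,0],0],[[-0.003,0,0],[0,0,0],0],[[-0.003,0,0],[0,0,0],0]]'

```text
clock: 10.05
tool_pos: [0.5261, -0.007, 0.2157]
orientation: [48.3, 90.0, 135.6]
force: [2.4, -0.8, -15.0]
opening: 0.0275
```

>>> drive_tool --plan '[[[-0.001,0,0],[0,0,0],0],[[-0.003,0,0],[0,0,0],0],[[-0.003,0,0],[0,0,0],0],[[-0.003,0,0],[0,0,0],0],[[-0.003,0,0],[0,0,0],0]]'

```text
clock: 10.47
tool_pos: [0.5262, -0.007, 0.2187]
orientation: [44.1, 90.0, 131.3]
force: [2.7, 0.1, -15.3]
opening: 0.0271
```

>>> drive_tool --plan '[[[-0.001,0,0],[0,0,0],0],[[-0.003,0,0],[0,0,0],0],[[-0.003,0,0],[0,0,0],0],[[-0.003,0,0],[0,0,0],0],[[-0.003,0,0],[0,0,0],0]]'

```text
clock: 10.88
tool_pos: [0.5261, -0.0069, 0.2216]
orientation: [48.9, 89.9, 136.2]
force: [2.7, -0.3, -17.4]
opening: 0.0272
```

>>> drive_tool --plan '[[[-0.001,0,0],[0,0,0],0],[[-0.002,0,0],[0,0,0],0],[[-0.002,0,0],[0,0,0],0],[[-0.002,0,0],[0,0,0],0],[[-0.002,0,0],[0,0,0],0]]'

```text
clock: 11.3
tool_pos: [0.5261, -0.0069, 0.2229]
orientation: [62.7, 89.9, 150.0]
force: [4.9, -1.0, -21.7]
opening: 0.0273
```

The pull has risen to about 21.7 N, 5 N over baseline, so the sear is being pushed aside. I'll go on in small steps until it drops.

>>> drive_tool --plan '[[[-0.001,-0.0002,0],[0,0,0],0],[[-0.003,-0.0002,0],[0,0,0],0],[[-0.003,-0.0002,0],[0,0,0],0],[[-0.003,-0.0002,0],[0,0,0],0],[[-0.003,-0.0002,0],[0,0,0],0]]'

```text
clock: 11.72
tool_pos: [0.5261, -0.0069, 0.2251]
orientation: [75.3, 89.9, 162.6]
force: [4.7, -2.1, -22.4]
opening: 0.0275
```

>>> drive_tool --plan '[[[-0.001,-0.0002,0],[0,0,0],0],[[-0.002,-0.0002,0],[0,0,0],0],[[-0.002,-0.0002,0],[0,0,0],0],[[-0.002,-0.0002,0],[0,0,0],0],[[-0.002,-0.0002,0],[0,0,0],0]]'

```text
clock: 12.13
tool_pos: [0.5261, -0.0069, 0.2263]
orientation: [80.1, 89.8, 167.3]
force: [4.5, -1.0, -22.8]
opening: 0.0274
```

>>> drive_tool --plan '[[[-0.001,-0.0002,0],[0,0,0],0],[[-0.002,-0.0002,0],[0,0,0],0],[[-0.002,-0.0002,0],[0,0,0],0],[[-0.002,-0.0002,0],[0,0,0],0],[[-0.002,-0.0002,0],[0,0,0],0]]'

```text
clock: 12.55
tool_pos: [0.5261, -0.0069, 0.2273]
orientation: [82.8, 89.8, 170.1]
force: [5.8, -2.0, -23.8]
opening: 0.0277
```

>>> drive_tool --plan '[[[-0.001,-0.0003,0],[0,0,0],0],[[-0.002,-0.0003,0],[0,0,0],0],[[-0.002,-0.0003,0],[0,0,0],0],[[-0.002,-0.0003,0],[0,0,0],0],[[-0.002,-0.0003,0],[0,0,0],0]]'

```text
clock: 12.97
tool_pos: [0.5261, -0.0069, 0.2289]
orientation: [85.4, 89.7, 172.7]
force: [1.8, 1.1, -17.0]
opening: 0.0274
```

The pull dropped to 17 N at about z = 0.2285. I'll draw on about 5 mm.

>>> drive_tool --plan '[[[-0.001,0,0],[0,0,0],0],[[-0.002,0,0],[0,0,0],0],[[-0.003,0,0],[0,0,0],0],[[-0.004,0,0],[0,0,0],0],[[-0.0045,0,0],[0,0,0],0],[[-0.0045,0,0],[0,0,0],0],[[-0.0045,0,0],[0,0,0],0]]'

```text
clock: 13.55
tool_pos: [0.5261, -0.0069, 0.2336]
orientation: [83.8, 89.7, 171.0]
force: [2.2, -0.7, -16.9]
opening: 0.0275
```

Now at +5 mm, with the pull at baseline and no stop contact. I'll lower gently, so the sear takes the load, before opening.

>>> drive_tool --plan '[[[0.001,0,0],[0,0,0],0],[[0.002,0,0],[0,0,0],0],[[0.003,0,0],[0,0,0],0],[[0.004,0,0],[0,0,0],0],[[0.0045,0,0],[0,0,0],0],[[0.0045,0,0],[0,0,0],0],[[0.0045,0,0],[0,0,0],0]]'

```text
clock: 14.13
tool_pos: [0.5262, -0.007, 0.2296]
orientation: [83.5, 89.8, 170.8]
force: [-1.9, 0.7, -10.0]
opening: 0.0278
```

>>> drive_tool --plan '[[[0.001,0,0],[0,0,0],0],[[0.001,0,0],[0,0,0],0],[[0.001,0,0],[0,0,0],0],[[0.001,0,0],[0,0,0],0]]'

```text
clock: 14.47
tool_pos: [0.5262, -0.007, 0.2294]
orientation: [81.0, 89.8, 168.3]
force: [-5.2, 1.8, -0.6]
opening: 0.0274
```

The sear carries the load (force about 0 at z = 0.2294). I'll open and retreat up.

>>> drive_tool --plan '[[[0,0,0],[0,0,0],0.3],[[0,0,0],[0,0,0],0.4],[[0,0,0],[0,0,0],0.5],[[0,0,0],[0,0,0],0.6],[[0,0,0],[0,0,0],0.7],[[0,0,0],[0,0,0],0.7],[[0,0,0],[0,0,0],0.7],[[0,0,0],[0,0,0],0.7]]'

```text
clock: 15.13
tool_pos: [0.5264, -0.007, 0.2295]
orientation: [80.2, 89.8, 167.4]
force: [0.5, -0.3, -0.2]
opening: 0.0607
```

>>> drive_tool --plan '[[[-0.01,0,0],[0,0,0],0.7],[[-0.03,0,0],[0,0,0],0.7],[[-0.05,0,0],[0,0,0],0.7],[[-0.07,0,0],[0,0,0],0.7],[[-0.075,0,0],[0,0,0],0.7],[[-0.075,0,-0.01],[0,0,0],0.4],[[-0.075,0,-0.03],[0,0,0],0.2],[[-0.075,0,-0.055],[0,0,0],0],[[-0.075,0,-0.08],[0,0,0],0],[[-0.075,0.001,-0.1],[0,0,0],0],[[-0.075,0.0013,-0.114],[0,0,0],0],[[-0.075,0.0013,-0.114],[0,0,0],0],[[-0.075,0.0013,-0.114],[0,0,0],0]]'

```text
clock: 16.22
tool_pos: [0.5193, -0.1217, 0.3039]
orientation: [82.5, 89.8, 169.6]
force: [-0.4, -0.1, -0.0]
opening: 0.0136
```

Run:
```python
from h import *
o=ctrl.get_obs();R=Ro.from_euler('xyz',o['orientation'],degrees=True).as_matrix();print(R.round(3),o['tool_pos'],o['force'],o['opening'])
a=ctrl.snapshot('side');b=ctrl.snapshot('top')
a=cv2.resize(a[140:240,240:340],None,fx=4,fy=4,interpolation=cv2.INTER_CUBIC);b=cv2.resize(b[170:270,250:350],None,fx=4,fy=4,interpolation=cv2.INTER_CUBIC)
cv2.imwrite('pics/e.png',np.hstack([a,b]))
```

```text
[[-0.004 -0.999  0.05 ]
 [ 0.001  0.05   0.999]
 [-1.     0.004  0.001]] [ 0.51933969 -0.12172081  0.30391544] [-0.41672837 -0.08478415 -0.02094788] 0.013562295860675746
```

View pics/e.png

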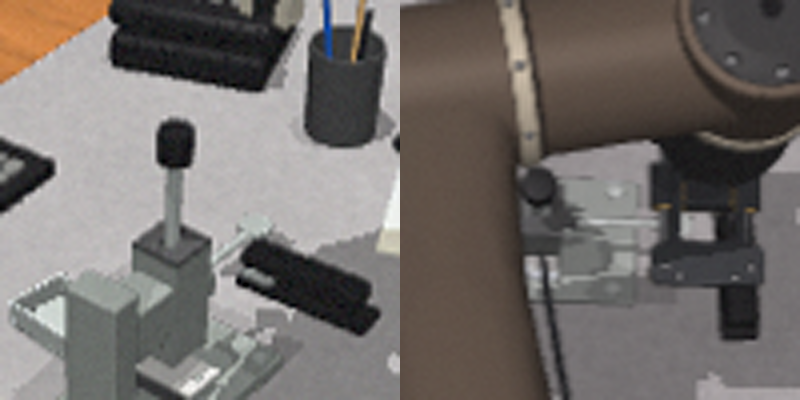

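The knob stands cocked with a long bare rod (side crop (176,143)) and the pad is clear at (254,225). I'll descend to just above the pad.

>>> drive_tool --plan '[[[0.01,0,0],[0,0,0],0],[[0.035,0,0],[0,0,0],0],[[0.06,0,0],[0,0,0],0],[[0.085,0,0],[0,0,0],0],[[0.11,0,0],[0,0,0],0],[[0.13,0,0],[0,0,0],0],[[0.15,0,0],[0,0,0],0],[[0.165,0,0],[0,0,0],0],[[0.175,0,0],[0,0,0],0],[[0.182,0,0],[0,0,0],0],[[0.182,0,0],[0,0,0],0],[[0.182,0,0],[0,0,0],0]]'

```text
clock: 17.32
tool_pos: [0.5192, -0.1204, 0.1223]
orientation: [83.4, 89.8, 170.7]
force: [0.0, 0.4, 0.6]
opening: 0.0005
```

Run:
```python
from h import *
o=ctrl.get_obs();print(o['tool_pos'],o['force'],o['opening'])
a=ctrl.snapshot('side');b=ctrl.snapshot('top')
a=cv2.resize(a[160:220,270:330],None,fx=6.5,fy=6.5,interpolation=cv2.INTER_CUBIC);b=cv2.resize(b[190:250,285:345],None,fx=6.5,fy=6.5,interpolation=cv2.INTER_CUBIC)
cv2.imwrite('pics/f.png',np.hstack([a,b]))
```

```text
[ 0.51924323 -0.12038467  0.1223316 ] [0.00752963 0.43102493 0.630585  ] 0.0004896038249095903
```

View pics/f.png

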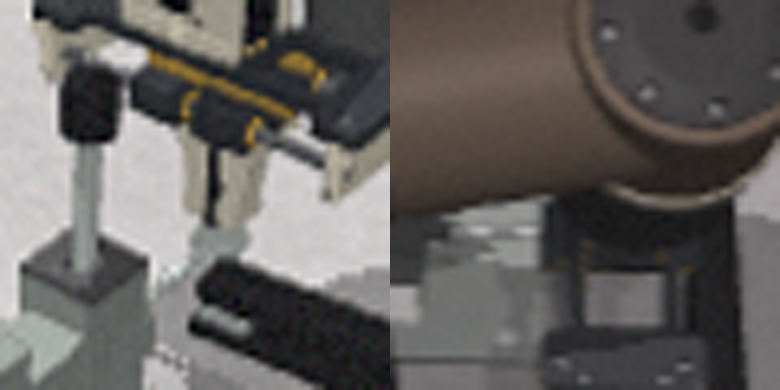

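The shut fingertips are right over the pad (215,240). I'll press.

>>> drive_tool --plan '[[[0.004,0,0],[0,0,0],0],[[0.008,0,0],[0,0,0],0],[[0.011,0,0],[0,0,0],0],[[0.013,0,0],[0,0,0],0],[[0.015,0,0],[0,0,0],0],[[0.017,0,0],[0,0,0],0],[[0.019,0,0],[0,0,0],0],[[0.019,0,0],[0,0,0],0]]'

```text
clock: 18.08
tool_pos: [0.5198, -0.1208, 0.1041]
orientation: [83.8, 89.9, 171.1]
force: [-2.4, -1.9, 5.9]
opening: 0.0002
```

Contact on the pad is 5.9 N at 7 mm down, as expected. I'll keep pressing until it fires.

>>> drive_tool --plan '[[[0.002,0,0],[0,0,0],0],[[0.004,0,0],[0,0,0],0],[[0.006,0,0],[0,0,0],0],[[0.008,0,0],[0,0,0],0],[[0.01,0,0],[0,0,0],0],[[0.012,0,0],[0,0,0],0],[[0.014,0,0],[0,0,0],0],[[0.0155,0,0],[0,0,0],0],[[0.0155,0,0],[0,0,0],0],[[0.0155,0,0],[0,0,0],0]]'

```text
clock: 18.92
tool_pos: [0.5201, -0.1206, 0.089]
orientation: [72.1, 89.9, 159.3]
force: [-0.1, -0.5, 4.0]
opening: 0.0005
```

>>> drive_tool --plan '[[[-0.005,0,0],[0,0,0],0],[[-0.015,0,0],[0,0,0],0],[[-0.03,0,0],[0,0,0],0],[[-0.06,0,0],[0,0,0],0],[[-0.09,0,0],[0,0,0],0],[[-0.125,0,0],[0,0,0],0],[[-0.16,0,0],[0,0,0],0],[[-0.19,0,0],[0,0,0],0],[[-0.21,0,0],[0,0,0],0],[[-0.22,0,0],[0,0,0],0],[[-0.22,0,0],[0,0,0],0]]'

```text
clock: 19.83
tool_pos: [0.521, -0.1206, 0.3116]
orientation: [-70.7, 89.8, 16.6]
force: [0.6, -0.2, -0.4]
opening: 0.0005
```

Run:
```python
from h import *
o=ctrl.get_obs();print(o['tool_pos'],o['force'],o['clock'])
a=ctrl.snapshot('side')
for n in('knob','tin','mug','stapler'):
    print(n,[(np.round(l['pixel'],1),round(l['confidence'],2)) for l in ctrl.landmark_of('side',n)[:1]])
old=cv2.imread('pics/side.png')
f=lambda i:cv2.resize(i[170:265,225:325],None,fx=4,fy=4,interpolation=cv2.INTER_CUBIC)
cv2.imwrite('pics/g.png',np.hstack([f(old),f(a)]))
x=(.5262,-.0065)
for z in(.202,.197,.172,.167): print(z,((proj('side',(*x,z))-[225,170])*4).round(1))
```

```text
[ 0.52102661 -0.12063054  0.3116329 ] [ 0.6466523  -0.22772896 -0.40097452] 19.8333
knob [(array([352.2, 181. ]), 0.75)]
tin [(array([253.7, 221.9]), 0.78)]
mug [(array([238.1, 271.3]), 0.86)]
stapler []
0.202 [[232.7  70.8]]
0.197 [[232.6  76.3]]
0.172 [[231.6 103.1]]
0.167 [[231.5 108.4]]
```

View pics/g.png

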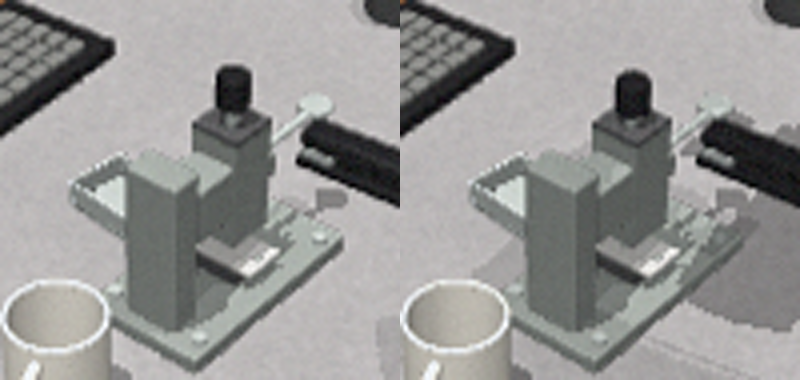

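The knob's top is about 5 crop px lower than at the start (65 to 70), and 5 mm is predicted to be 5.5 px. I'll measure that shift and then hand in if it agrees.

Run:
```python
from h import *
old=cv2.cvtColor(cv2.imread('pics/side.png'),6);new=cv2.cvtColor(ctrl.snapshot('side'),6)
g=lambda i:cv2.resize(i[180:206,272:296],None,fx=10,fy=10,interpolation=cv2.INTER_CUBIC)
T=g(old)[40:170,40:190];r=cv2.minMaxLoc(cv2.matchTemplate(g(new),T,cv2.TM_CCOEFF_NORMED))
s=(r[3][1]-40)/10;print('shift px',s,'score',r[1],'mm',s/1.36*5)
if 0.8<s<2: ctrl.close_job();print('closed')
```

```text
shift px 1.2 score 0.9823645353317261 mm 4.411764705882352
the job is handed in; nothing more can be done
closed
```

The rivet is set, as far as the pictures can show, and the job was handed in at about 20 s on the robot's clock.

**Cocking:** I drew the knob straight up in small steps. The sear's extra pull began at about 51 mm of lift and dropped at about 58.5 mm. I drew on 5 mm; the pull stayed at its normal level of about 17 N, so the rubber stop was not touched. I then lowered the knob until the sear carried the load and let go, and a picture showed it staying cocked.

**Firing:** I pressed the trip pad about 22 mm down, straight down, and backed away. The force on the pad fell from 5.9 N at 7 mm to 4.0 N at the bottom, which fits the sear having let go.

**Last checks:**
- **Rivet:** The knob now rests lower than at the start. Template matching in the side picture gave a 1.2 px shift, about 4.4 mm. The expected 5 mm would be 1.36 px, so this agrees within pixel accuracy. The rivet head itself could not be seen directly.
- **Bystanders:** In the last picture the mug, tin and stapler look unmoved. I did not check the other objects again after firing.
- **Detectors:** In that last check the knob detector gave a wrong position and the stapler was missed, so I judged those from the picture.

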